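Fit the beater to the mixer and hold it down

ROBOT

A 6-joint arm with a two-finger parallel gripper is mounted at the origin on a cart in front of the work surface, level with it; the furniture and walls round the work are solid. World frame = base frame: x ahead of the robot, y to its left, z up, the work surface at z = 0. Lengths are in m, angles in degrees, forces in N, time in s.
With the tool pointing down it reaches from about 0.3 to 0.75 m from the base axis. Payload 8.5 kg.
Tool frame: the origin (TCP) lies on the centre line of the jaws, within the pads' length; the fingertips stand 19 mm ahead of it and the grasp point (between the pads) is the TCP (env.tcp_to_tips is the z of the fingertips in the tool frame, in m); z points along the fingers, y is the line along which they close (so a half turn about z gives the same grasp; the last joint's range is limited). The gripper opens to 85 mm and grips with 20 to 120 N. Pads are 22 mm wide; open, the fingers measure 114 mm over their backs; the gripper's body (76 mm by 85 mm) begins 54 mm behind the grasp point. The pads swing forward as they close: fully open they stand 13 mm farther back than shut.
Start: joints at [-85.273, 21.807, 74.336, -0, 83.858, -12.336], TCP at [0.161, -0.526, 0.25] pointing down, gripper open.
Joint ranges: [-178.18, 178.18], [-50.72, 133.34], [12.68, 142.11], [-81.47, 261.47], [9.98, 163.14], [-165.26, 165.26]. Speed limits (degrees/s): [136.94, 136.94, 180, 180, 180, 180].

INTERFACE

Orientations are given as a 3x3 rotation matrix whose columns are the frame's x, y, z axes.
In Python, from rig import env gives the robot as it stands.
- The arm moves only by the tool servo_tool, never from a script. Its argument "steps" is a list of rows, each an object of numbers: "tx", "ty", "tz": the shift along the world's x, y, z in cm; "yaw": the turn about the world's z in degrees; "claw": the finger opening in cm, from 0 to 8.54. In form: [{"tx": .., "ty": .., "tz": .., "yaw": .., "claw": ..}, ...]. A call has 1 to 20 rows; each row shifts and turns the commanded pose from where the row before left it; what a row does not reach is not made up. A row lasts 1/10 s, in which the tool goes at most 50 mm and 8.59 degrees, less where a joint would pass 70% of its speed; a pose out of reach is approached as far as the arm can. A call with a gripper value outside its range is refused whole. The fingers move at their own pace and stop on an object; "newtons" is the grip in N (left out, the last holds). Time passes only in rows, so rows that do not move let the fingers close. It gives the time, the measured TCP pose, the force, the opening and the grip force at its end, in the units of the state.
- env.observe(): the state, without advancing time (a new reading comes with each control period).
- env.get_image(name): name is "side" or "top"; returns (picture, depth): 384x512x3 uint8, red, green, blue; 384x512 float32, m along the optical axis (not along the pixel's ray), 0 where there is no reading.
- env.camera_model(name): a dict with "fovy" (degrees; the focal length in pixels is half the picture's height over the tangent of half this angle, whatever the lens; pixels are square), "cx", "cy" (the principal point, pixels), "T" (4x4, takes a point from camera to world coordinates). Camera axes: x right, y down, z forward; pixel columns grow to the right and rows downward; lengths in m; the calibration is good to about 2 mm. A picture is of the moment at which its call begins. camera_model takes no time and is no camera call.
- env.close_job(): hands the job in; it is judged then, once.
The state is a dict: "time_s": time; "q": joint angles; "qvel": joint speeds; "joint_efforts": joint torques, N m; "position": TCP position; "tool_rot": TCP orientation; "ft_force": force on the tool from outside, world axes, zero at the start; "wrist_torque": the same for the moment, N m; "grip_width": finger opening in m; "gripper_force": force on a finger pad.
Only numpy, scipy, OpenCV 4.12 (cv2) and the standard library are available. Lean on these libraries where they do the work, as an engineer would, in place of code of your own. Each camera call takes 0.05 s, during which the arm holds its last target. There are 200 camera calls.

TASK

Pull open the drawer of the small white accessory box, lift out the beater standing in it, and fit it to the mixer: turn it until its four splines line up with the slots of the drive hub, then slide it down until its collar rests on the hub. The hub's socket is sprung and pushes the beater up again, so finish while still gripping the beater and pressing it fully home; do not let go. Leave the mug, the salt shaker and the dip bowl where they stand.

Things in the scene. Friction and masses are not known exactly. Their poses are not given: they have to be found in the camera images.
- accessory_box: fixed white box, 200 (x) x 140 (y) x 100 mm high, with one drawer in its front; origin at the centre of its underside; the front faces its own -x, its yaw varies by a few degrees. The drawer slides out along the box's -x. In it is a wooden holder (56 x 56 mm) whose 23 mm round hole, 58 mm in front of the box's centre with the drawer shut, holds the beater's foot.
- drawer (a joint): travel of the drawer in m: 0 closed, 0.11 fully out (stop). Friction about 1.5 N, it stays where it is left. 0.09 m out gives good room to take the beater.
- drawer_handle (a point): middle of the drawer's steel bar handle, a level bar 90 mm long and 11 mm thick along the box's y, 68 mm above the worktop and 35 mm in front of the drawer front; moves with the drawer, axes as the box's. The drawer front reaches 98 mm high, the box top 100 mm.
- beater: loose steel and grey beater, 0.12 kg, 68 mm tall; origin at the middle of its lower tip, z up. It stands upright in the drawer's holder, tip 11 mm above the worktop, turned up to 26 degrees either way from the box; it travels with the drawer and is hidden while that is shut. Lift it 25 mm to leave the hole and 90 mm to clear the drawer front.
- beater_grip (a point): a good point to grip, 52 mm above the beater's tip, axes as the beater's. It lies in the grey grip block, 24 mm (x) by 16 mm (y), 40 mm tall (28 to 68 mm above the tip). Flat wire loops stand out to 32 mm either side along the beater's x, so take the block across its y faces.
- beater_collar (a point): centre of the underside of the beater's round steel collar (34 mm in diameter, 4 mm thick), 24 mm above the tip, axes as the beater's. Below it is the foot: four splines, a cross from above, arms along the beater's x and y, 20 mm across, each arm 6 mm wide, with a rounded tip.
- mixer: fixed white mixer base, round, 114 mm in diameter, 50 mm high, with a dial on its front; origin at the centre of its underside.
- hub_socket (a point): centre of the socket's mouth, 84 mm above the worktop, on the drive hub: a dark cylinder 46 mm in diameter, 34 mm tall, on the mixer. The socket is a cross of slots along this point's x and y, 23 mm across, each 9 mm wide; the beater fits at every quarter turn. The hub turns about the vertical against a drag of 0.06 N m and stays where left.
- hub (a joint): angle of the drive hub on the mixer, rad, anticlockwise from above; start between -0.75 and 0.75, stops at -1.6 and 1.6
- plunger (a joint): how far the sprung plunger at the bottom of the socket is pressed down, m: 0 free, about 0.008 when the beater is fully home, stop at 0.0095. Its top lies 16 mm below the mouth when free; it pushes up with 2.4 N at 0 and 7.2 N at 0.008.
- mug: small white mug with blue flowers, 62 x 88 x 50 mm, bystander; origin at its underside
- salt: salt shaker of glass with a grey cap, 44 mm in diameter, 90 mm tall, bystander; origin at its underside
- dip_bowl: small dark bowl, 90 mm in diameter, 35 mm high, bystander; origin at its underside

How it is judged:
By the outcome, as a careful person would: the job done as asked, in the order asked, and still so for the second after the job is handed in, while the arm keeps its last pose, push and grip.
It also fails if it takes over 53 s, if anything falls off the work surface, if the arm or the gripper's body presses on something with over 40 N, if the wrist force passes 120 N, or if a joint passes its speed limit or range.

## Working session

There is one attempt and no reset: what is moved stays moved. The work goes in short steps, Python scripts to look and compute and a tool call to move; the robot and the scene stay as the last step left them, time stands still between calls to the robot, and variables do not carry over. Pictures are saved under pics/ and viewed, at most 10 in all, crops included, and the job is handed in when it is done.

Besides the shell and the picture viewer there is one more tool, called after "Call:" as name(argument=value, ...), one argument or row to a line, values as JSON. servo_tool: Moves the arm, as the interface text tells. Its arguments: {"type":"object","properties":{"steps":{"type":"array"},"newtons":{"type":"number"}},"required":["steps"]}

```bash
mkdir -p pics; cat > h.py <<'E'
import numpy as np, cv2
from rig import env
def cam(n):
    c=env.camera_model(n); f=192/np.tan(np.radians(c["fovy"]/2)); return c,f
def cloud(n,d):
    c,f=cam(n); v,u=np.mgrid[0:384,0:512]
    p=np.stack([(u-c["cx"])*d/f,(v-c["cy"])*d/f,d],-1)
    T=np.array(c["T"]); return p@T[:3,:3].T+T[:3,3]
def ray(n,u,v,z):
    c,f=cam(n);T=np.array(c["T"]); r=T[:3,:3]@np.array([(u-c["cx"])/f,(v-c["cy"])/f,1]); o=T[:3,3]
    return o+r*(z-o[2])/r[2]
def snap(n,name):
    im,d=env.get_image(n); cv2.imwrite(f"pics/{name}.png",im[:,:,::-1]); np.savez(f"pics/{name}.npz",im=im,d=d); return im,d
E
python3 - <<'E'
from h import *
t,_=snap("top","t0"); s,_=snap("side","s0")
for n in("top","side"):
    c,f=cam(n); print(n,f,c["cx"],c["cy"],np.round(c["T"],3).tolist(), [k for k in c])
print(env.tcp_to_tips, np.round(env.observe()["tool_rot"],3).tolist(), env.observe()["ft_force"])
E
```

```text
top 444.2247912453958 253.67647701380335 191.32259258810086 [[0.025, -0.993, 0.112, 0.48], [-1.0, -0.025, 0.008, -0.004], [-0.005, -0.112, -0.994, 0.957], [0.0, 0.0, 0.0, 1.0]] ['fovy', 'cx', 'cy', 'T']
side 459.69304607174445 252.85334524662736 190.3333535699041 [[1.0, -0.01, -0.017, 0.564], [0.012, -0.364, 0.931, -0.924], [-0.016, -0.931, -0.364, 0.434], [0.0, 0.0, 0.0, 1.0]] ['fovy', 'cx', 'cy', 'T']
0.019 [[0.956, 0.293, -0.0], [0.293, -0.956, 0.001], [0.0, -0.001, -1.0]] [-0.11286089  0.00821055  0.2355422 ]
```

View pics/t0.png

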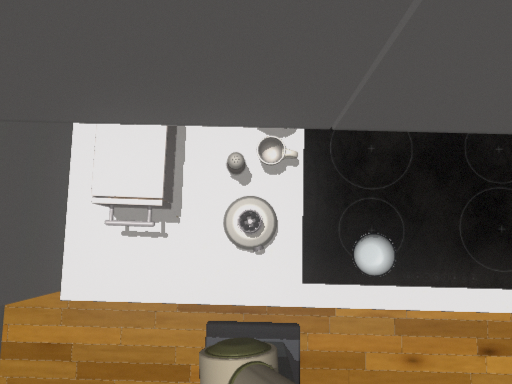

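View pics/s0.png

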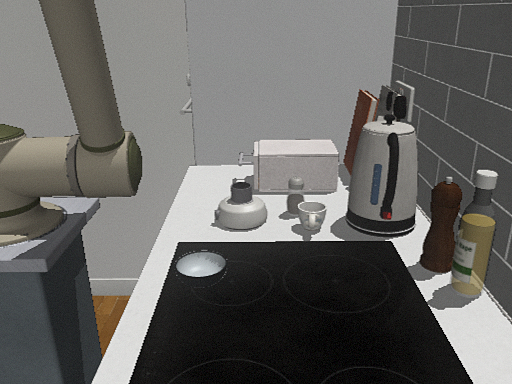

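Top view: box at (130,165) with the handle at (130,223), mixer at (250,222), salt (236,162), mug (272,151), bowl (374,255). Side view confirms this layout; the arm doesn't occlude anything.

```bash
python3 - <<'E'
from h import *
z=np.load("pics/t0.npz"); im,d=z["im"],z["d"]; P=cloud("top",d)
def st(m,n):
    q=P[m]; print(n,len(q),"med",np.round(np.median(q,0),4),"min",np.round(q.min(0),3),"max",np.round(q.max(0),3))
v,u=np.mgrid[0:384,0:512]; Z=P[...,2]; ok=d>0
def rect(m):
    r=cv2.minAreaRect(P[m][:,:2].astype(np.float32)*1000); print("  rect",r)
m=ok&(abs(Z-.1)<.006)&(u<185)&(u>80)&(v>120)&(v<215); st(m,"boxtop"); rect(m)
m=ok&(abs(Z-.070)<.012)&(u<175)&(u>95)&(v>214)&(v<235); st(m,"bar"); 
x,y=P[m][:,0],P[m][:,1]; print(" slope", cv2.fitLine(P[m][:,:2].astype(np.float32),cv2.DIST_HUBER,0,.01,.01).ravel())
m=ok&(abs(Z-.084)<.006)&(u<285)&(u>220)&(v>190)&(v<250); st(m,"hub"); rect(m); print(cv2.minEnclosingCircle(P[m][:,:2].astype(np.float32)))
m=ok&(Z>.03)&(Z<.055)&(u<285)&(u>215)&(v>190)&(v<256); st(m,"mixer"); print(cv2.minEnclosingCircle(P[m][:,:2].astype(np.float32)))
c1=cv2.resize(im[200:245,228:273],None,fx=8,fy=8,interpolation=cv2.INTER_CUBIC)
c2=cv2.resize(im[120:240,85:180],None,fx=4,fy=3,interpolation=cv2.INTER_CUBIC)
c2=cv2.resize(c2,(400,360))
cv2.imwrite("pics/c0.png",np.hstack([c1,c2])[:,:,::-1])
E
```

```text
boxtop 5632 med [0.6234 0.2471 0.1023] min [0.544 0.177 0.094] max [0.704 0.319 0.106]
  rect ((624.0252685546875, 248.13296508789062), (141.39622497558594, 159.0206298828125), 89.80528259277344)
bar 319 med [0.5105 0.2472 0.0727] min [0.504 0.199 0.066] max [0.527 0.298 0.078]
 slope [0.01358844 0.9999077  0.5099295  0.24618942]
hub 291 med [0.5194 0.0109 0.0845] min [ 0.498 -0.011  0.078] max [0.541 0.032 0.089]
  rect ((519.185546875, 10.43333911895752), (43.266666412353516, 43.34339904785156), 0.9999987483024597)
((0.5195225477218628, 0.01004748698323965), 0.022842437028884888)
mixer 1714 med [0.5161 0.0086 0.0469] min [ 0.462 -0.043  0.03 ] max [0.572 0.063 0.055]
((0.5158196687698364, 0.009155790321528912), 0.05678018182516098)
```

View pics/c0.png

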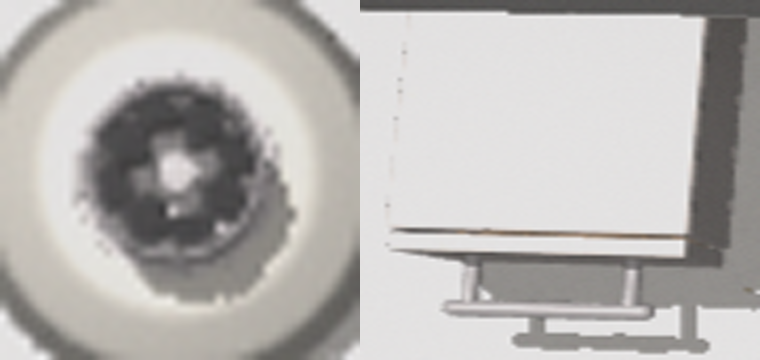

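Slots show as a light cross near (175,172) in the crop, slightly turned. Hub ≈ (0.5195, 0.010), bar ≈ (0.510, 0.248) with z top ~0.073, box yaw ≈ -0.5°, sizes agree. Going over the handle.

Call:
servo_tool(
  steps=[
    {"tx": 1.94,"ty": 4.3,"yaw": 4,"claw": 2.4},
    {"tx": 1.94,"ty": 4.3,"yaw": 4,"claw": 2.4},
    {"tx": 1.94,"ty": 4.3,"yaw": 4,"claw": 2.4},
    {"tx": 1.94,"ty": 4.3,"yaw": 4,"claw": 2.4},
    {"tx": 1.94,"ty": 4.3,"yaw": 4,"claw": 2.4},
    {"tx": 1.94,"ty": 4.3,"yaw": 4,"claw": 2.4},
    {"tx": 1.94,"ty": 4.3,"yaw": 4,"claw": 2.4},
    {"tx": 1.94,"ty": 4.3,"yaw": 4,"claw": 2.4},
    {"tx": 1.94,"ty": 4.3,"yaw": 4,"claw": 2.4},
    {"tx": 1.94,"ty": 4.3,"yaw": 4,"claw": 2.4},
    {"tx": 1.94,"ty": 4.3,"yaw": 4,"claw": 2.4},
    {"tx": 1.94,"ty": 4.3,"yaw": 4,"claw": 2.4},
    {"tx": 1.94,"ty": 4.3,"yaw": 4,"claw": 2.4},
    {"tx": 1.94,"ty": 4.3,"yaw": 4,"claw": 2.4},
    {"tx": 1.94,"ty": 4.3,"yaw": 4,"claw": 2.4},
    {"tx": 1.94,"ty": 4.3,"yaw": 4,"claw": 2.4},
    {"tx": 1.94,"ty": 4.3,"yaw": 4,"claw": 2.4},
    {"tx": 1.94,"ty": 4.3,"yaw": 4,"claw": 2.4},
    {"claw": 2.4},
  ],
  newtons=30,
)

```text
invalid input at $.steps[0]: expected keys tx, ty, tz, yaw, claw
```

Call:
servo_tool(
  steps=[
    {"tx": 1.94,"ty": 4.3,"tz": 0,"yaw": 4,"claw": 2.4},
    {"tx": 1.94,"ty": 4.3,"tz": 0,"yaw": 4,"claw": 2.4},
    {"tx": 1.94,"ty": 4.3,"tz": 0,"yaw": 4,"claw": 2.4},
    {"tx": 1.94,"ty": 4.3,"tz": 0,"yaw": 4,"claw": 2.4},
    {"tx": 1.94,"ty": 4.3,"tz": 0,"yaw": 4,"claw": 2.4},
    {"tx": 1.94,"ty": 4.3,"tz": 0,"yaw": 4,"claw": 2.4},
    {"tx": 1.94,"ty": 4.3,"tz": 0,"yaw": 4,"claw": 2.4},
    {"tx": 1.94,"ty": 4.3,"tz": 0,"yaw": 4,"claw": 2.4},
    {"tx": 1.94,"ty": 4.3,"tz": 0,"yaw": 4,"claw": 2.4},
    {"tx": 1.94,"ty": 4.3,"tz": 0,"yaw": 4,"claw": 2.4},
    {"tx": 1.94,"ty": 4.3,"tz": 0,"yaw": 4,"claw": 2.4},
    {"tx": 1.94,"ty": 4.3,"tz": 0,"yaw": 4,"claw": 2.4},
    {"tx": 1.94,"ty": 4.3,"tz": 0,"yaw": 4,"claw": 2.4},
    {"tx": 1.94,"ty": 4.3,"tz": 0,"yaw": 4,"claw": 2.4},
    {"tx": 1.94,"ty": 4.3,"tz": 0,"yaw": 4,"claw": 2.4},
    {"tx": 1.94,"ty": 4.3,"tz": 0,"yaw": 4,"claw": 2.4},
    {"tx": 1.94,"ty": 4.3,"tz": 0,"yaw": 4,"claw": 2.4},
    {"tx": 1.94,"ty": 4.3,"tz": 0,"yaw": 4,"claw": 2.4},
    {"tx": 0,"ty": 0,"tz": 0,"yaw": 0,"claw": 2.4},
  ],
  newtons=30,
)

```text
time_s: 2.0
position: [0.5114, 0.2522, 0.2489]
tool_rot: [[0.01, 1.0, -0.001], [1.0, -0.01, 0.001], [0.001, -0.001, -1.0]]
ft_force: [-0.4, -0.6, -0.1]
grip_width: 0.0238
gripper_force: 0.0
```

Call:
servo_tool(
  steps=[
    {"tx": -0.15,"ty": -0.4,"tz": -4,"yaw": 0,"claw": 2.4},
    {"tx": 0,"ty": 0,"tz": -4,"yaw": 0,"claw": 2.4},
    {"tx": 0,"ty": 0,"tz": -3.5,"yaw": 0,"claw": 2.4},
    {"tx": 0,"ty": 0,"tz": -2.5,"yaw": 0,"claw": 2.4},
    {"tx": 0,"ty": 0,"tz": -2,"yaw": 0,"claw": 2.4},
    {"tx": 0,"ty": 0,"tz": -1.8,"yaw": 0,"claw": 2.4},
    {"tx": 0,"ty": 0,"tz": 0,"yaw": 0,"claw": 2.4},
    {"tx": 0,"ty": 0,"tz": 0,"yaw": 0,"claw": 0.8},
    {"tx": 0,"ty": 0,"tz": 0,"yaw": 0,"claw": 0.8},
    {"tx": 0,"ty": 0,"tz": 0,"yaw": 0,"claw": 0.8},
    {"tx": 0,"ty": 0,"tz": 0,"yaw": 0,"claw": 0.8},
  ],
  newtons=30,
)

```text
time_s: 3.1
position: [0.5091, 0.2437, 0.0728]
tool_rot: [[0.017, 1.0, 0.0], [1.0, -0.017, -0.0], [-0.0, 0.0, -1.0]]
ft_force: [-1.7, -1.1, 6.0]
grip_width: 0.0096
gripper_force: 29.3
```

Call:
servo_tool(
  steps=[
    {"tx": -0.6,"ty": 0,"tz": 0,"yaw": 0,"claw": 0.8},
    {"tx": -1,"ty": 0,"tz": 0,"yaw": 0,"claw": 0.8},
    {"tx": -1.2,"ty": 0,"tz": 0,"yaw": 0,"claw": 0.8},
    {"tx": -1.2,"ty": 0,"tz": 0,"yaw": 0,"claw": 0.8},
    {"tx": -1.2,"ty": 0,"tz": 0,"yaw": 0,"claw": 0.8},
    {"tx": -1.2,"ty": 0,"tz": 0,"yaw": 0,"claw": 0.8},
    {"tx": -1.2,"ty": 0,"tz": 0,"yaw": 0,"claw": 0.8},
    {"tx": -1.0,"ty": 0,"tz": 0,"yaw": 0,"claw": 0.8},
    {"tx": -0.6,"ty": 0,"tz": 0,"yaw": 0,"claw": 0.8},
    {"tx": 0,"ty": 0,"tz": 0,"yaw": 0,"claw": 0.8},
    {"tx": 0,"ty": 0,"tz": 0,"yaw": 0,"claw": 0.8},
  ],
)

```text
time_s: 4.2
position: [0.4161, 0.2446, 0.0728]
tool_rot: [[0.016, 1.0, -0.0], [1.0, -0.016, 0.001], [0.001, -0.0, -1.0]]
ft_force: [-1.2, 3.3, 8.2]
grip_width: 0.0095
gripper_force: 29.9
```

Call:
servo_tool(
  steps=[
    {"tx": 0,"ty": 0,"tz": 0,"yaw": 0,"claw": 2.6},
    {"tx": 0,"ty": 0,"tz": 0,"yaw": 0,"claw": 2.6},
    {"tx": 0,"ty": 0,"tz": 2,"yaw": 0,"claw": 2.6},
    {"tx": 0,"ty": 0,"tz": 4,"yaw": 0,"claw": 2.6},
    {"tx": 0,"ty": 0,"tz": 4,"yaw": 8,"claw": 4},
    {"tx": -0.5,"ty": -3,"tz": 3,"yaw": 8,"claw": 4},
    {"tx": -0.5,"ty": -4,"tz": 2,"yaw": 8,"claw": 4},
    {"tx": -0.5,"ty": -4,"tz": 1,"yaw": 8,"claw": 4},
    {"tx": -0.5,"ty": -4,"tz": 1,"yaw": 8,"claw": 4},
    {"tx": -1,"ty": 0,"tz": 0,"yaw": 8,"claw": 4},
    {"tx": 0,"ty": 0,"tz": 0,"yaw": 8,"claw": 4},
    {"tx": 0,"ty": 0,"tz": 0,"yaw": 8,"claw": 4},
    {"tx": 0,"ty": 0,"tz": 0,"yaw": 8,"claw": 4},
    {"tx": 0,"ty": 0,"tz": 0,"yaw": 8,"claw": 4},
    {"tx": 0,"ty": 0,"tz": 0,"yaw": 8,"claw": 4},
  ],
)

```text
time_s: 5.7
position: [0.3878, 0.1009, 0.2398]
tool_rot: [[-0.998, 0.07, -0.001], [0.07, 0.998, -0.0], [0.001, -0.0, -1.0]]
ft_force: [-0.3, -0.1, -0.1]
grip_width: 0.0397
gripper_force: 0.0
```

```bash
python3 - <<'E'
from h import *
im,d=snap("top","t1"); P=cloud("top",d)
c1=cv2.resize(im[150:250,80:180],(500,500),interpolation=cv2.INTER_CUBIC)
cv2.imwrite("pics/c1.png",np.hstack([c1,cv2.resize(im[196:246,226:276],(300,300),interpolation=cv2.INTER_CUBIC).repeat(1,0) if 0 else cv2.copyMakeBorder(cv2.resize(im[196:246,226:276],(300,300),interpolation=cv2.INTER_CUBIC),0,200,0,0,cv2.BORDER_CONSTANT)])[:,:,::-1])
v,u=np.mgrid[0:384,0:512];Z=P[...,2]
near=(abs(P[...,0]-.497)<.045)&(abs(P[...,1]-.247)<.045)
for zz in(.079,.06,.037):
    m=near&(abs(Z-zz)<.008); q=P[m]; print(zz,m.sum(), np.round(q.mean(0),4) if m.sum() else "")
    if m.sum()>5: print(cv2.minAreaRect(q[:,:2].astype(np.float32)*1000))
print(env.observe()["time_s"])
E
```

```text
0.079 143 [0.5065 0.2476 0.0777]
((496.45635986328125, 248.0089111328125), (78.83671569824219, 86.15998077392578), 89.94709777832031)
0.06 41 [0.5025 0.2432 0.0604]
((503.9950256347656, 233.2499542236328), (57.04838943481445, 73.19837951660156), 89.35466766357422)
0.037 548 [0.5111 0.2459 0.0362]
((503.5498352050781, 240.4017791748047), (76.17256164550781, 72.09651947021484), 89.33763885498047)
5.75
```

View pics/c1.png

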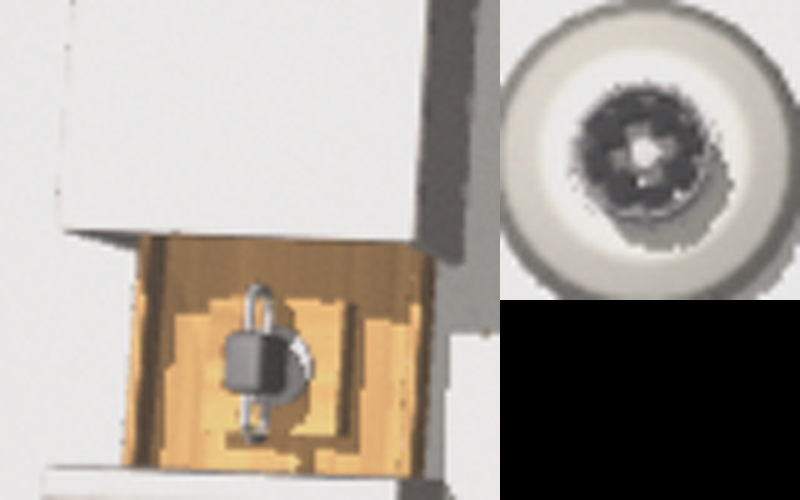

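Drawer is open 93 mm; beater block top at about image (129,222), loops end at (132,208) and (131,237), so its yaw is nearly that of the box. Now exact numbers plus the slot phase.

```bash
python3 - <<'E'
from h import *
for nm in("t0","t1"):
    z=np.load(f"pics/{nm}.npz"); im,d=z["im"],z["d"]; g=cv2.cvtColor(im,cv2.COLOR_RGB2GRAY).astype(np.float32); P=cloud("top",d)
    c,f=cam("top"); T=np.array(c["T"])
    def pix(p):
        q=T[:3,:3].T@(np.array(p)-T[:3,3]); return f*q[0]/q[2]+c["cx"], f*q[1]/q[2]+c["cy"]
    for cx,cy in((.5195,.010),(.5195,.011),(.5185,.010)):
      for r in(.007,.009,.0105):
        a=np.radians(np.arange(0,360,2)); uv=np.array([pix((cx+r*np.cos(t),cy+r*np.sin(t),.084)) for t in a],np.float32)
        s=cv2.remap(g,uv[:,0].copy(),uv[:,1].copy(),cv2.INTER_LINEAR).ravel()
        sd=cv2.remap(d,uv[:,0].copy(),uv[:,1].copy(),cv2.INTER_LINEAR).ravel()
        h=(s*np.exp(-4j*a)).mean(); k=(sd*np.exp(-4j*a)).mean()
        print(nm,cx,cy,r,"bright",round(-np.degrees(np.angle(h.conj()))/-4*-1,1),round(abs(h),1),"depth",round(-np.degrees(np.angle(k.conj()))/-4*-1,1),round(abs(k)*1000,2))
v,u=np.mgrid[0:384,0:512]; hsv=cv2.cvtColor(im,cv2.COLOR_RGB2HSV)
box=(u>=122)&(u<=142)&(v>=204)&(v<=240); 
m=box&(P[...,2]>.070)&(P[...,2]<.086)&(hsv[...,1]<60); q=P[m]
print("blocktop",m.sum(),np.round(np.median(q,0),4),cv2.minAreaRect(q[:,:2].astype(np.float32)*1000))
m=box&(P[...,2]>.045)&(hsv[...,1]<60); q=P[m]; pc=np.linalg.svd(q[:,:2]-q[:,:2].mean(0),full_matrices=False)[2][0]
print("all",m.sum(),np.round(q.mean(0),4),q.min(0).round(3),q.max(0).round(3),"axis",np.degrees(np.arctan(pc[1]/pc[0])))
for a in((132,208),(131,237.5)):
    print(a,P[int(a[1]),a[0]].round(4))
    for zz in(.05,.06): print(ray("top",a[0],a[1],zz).round(4))
print(ray("top",129,222.4,.079).round(4))
# fit of loops per row: grey, above tray
for vv in list(range(207,216))+list(range(229,240)):
    w=m[vv]; 
    if w.any(): print(vv,w.sum(),P[vv][w].mean(0).round(4))
E
```

```text
t0 0.5195 0.01 0.007 bright -14.7 8.0 depth -13.9 4.11
t0 0.5195 0.01 0.009 bright -14.8 11.2 depth -17.7 8.2
t0 0.5195 0.01 0.0105 bright -13.8 8.7 depth -18.2 8.11
t0 0.5195 0.011 0.007 bright -12.7 7.9 depth -13.0 4.62
t0 0.5195 0.011 0.009 bright -15.2 8.8 depth -17.8 6.6
t0 0.5195 0.011 0.0105 bright -15.0 7.7 depth -18.8 6.88
t0 0.5185 0.01 0.007 bright -14.8 9.2 depth -14.9 3.88
t0 0.5185 0.01 0.009 bright -13.7 13.3 depth -17.3 8.46
t0 0.5185 0.01 0.0105 bright -16.0 7.5 depth -17.8 7.69
t1 0.5195 0.01 0.007 bright -14.5 8.1 depth -15.5 4.22
t1 0.5195 0.01 0.009 bright -14.7 11.7 depth -17.8 8.33
t1 0.5195 0.01 0.0105 bright -13.7 8.9 depth -18.4 7.99
t1 0.5195 0.011 0.007 bright -12.4 8.0 depth -14.5 4.7
t1 0.5195 0.011 0.009 bright -15.2 9.2 depth -18.0 6.67
t1 0.5195 0.011 0.0105 bright -14.9 8.0 depth -19.1 6.72
t1 0.5185 0.01 0.007 bright -14.7 9.3 depth -16.2 4.27
t1 0.5185 0.01 0.009 bright -13.7 13.8 depth -17.4 8.52
t1 0.5185 0.01 0.0105 bright -16.0 7.8 depth -18.3 7.68
blocktop 131 [0.5114 0.2486 0.0783] ((510.8323059082031, 248.6637420654297), (57.76523208618164, 
[... 174 characters left out ...]
0.5412 0.2514 0.05  ]
[0.5405 0.2486 0.06  ]
(131, 237.5) [0.4821 0.2482 0.0571]
[0.4811 0.2501 0.05  ]
[0.4811 0.2473 0.06  ]
[0.5106 0.2476 0.079 ]
207 3 [0.5214 0.165  0.3618]
208 5 [0.5401 0.2488 0.0665]
209 4 [0.5384 0.2502 0.0611]
210 3 [0.536  0.2493 0.066 ]
211 3 [0.5341 0.2489 0.0646]
212 4 [0.5324 0.2489 0.0608]
213 4 [0.5304 0.249  0.0601]
214 4 [0.5284 0.2492 0.059 ]
215 4 [0.5263 0.25   0.0594]
229 4 [0.4981 0.2491 0.0604]
230 4 [0.4961 0.249  0.0602]
231 3 [0.4939 0.2493 0.065 ]
232 3 [0.492  0.2494 0.0642]
233 4 [0.49   0.2483 0.0615]
234 4 [0.4881 0.2484 0.0609]
235 5 [0.4861 0.2486 0.059 ]
236 3 [0.4841 0.2492 0.0561]
237 4 [0.482  0.2479 0.0617]
238 3 [0.48   0.2482 0.0639]
```

Call:
servo_tool(
  steps=[
    {"tx": 2.4,"ty": 2.9,"tz": 0,"yaw": 1,"claw": 4},
    {"tx": 2.5,"ty": 3,"tz": 0,"yaw": 1,"claw": 4},
    {"tx": 2.5,"ty": 3,"tz": -1,"yaw": 1,"claw": 4},
    {"tx": 2.5,"ty": 3,"tz": -2,"yaw": 1,"claw": 4},
    {"tx": 2.4,"ty": 2.9,"tz": -3,"yaw": 0,"claw": 4},
    {"tx": 0,"ty": 0,"tz": -3,"yaw": 0,"claw": 4},
    {"tx": 0,"ty": 0,"tz": 0,"yaw": 0,"claw": 4},
  ],
)

```text
time_s: 6.45
position: [0.5094, 0.2489, 0.146]
tool_rot: [[-1.0, 0.007, -0.009], [0.007, 1.0, -0.002], [0.009, -0.002, -1.0]]
ft_force: [-0.1, 0.3, 0.5]
grip_width: 0.0403
gripper_force: 0.0
```

Call:
servo_tool(
  steps=[
    {"tx": 0.15,"ty": 0,"tz": -2.5,"yaw": 0,"claw": 4},
    {"tx": 0,"ty": 0,"tz": -2.5,"yaw": 0,"claw": 4},
    {"tx": 0,"ty": 0,"tz": -2,"yaw": 0,"claw": 4},
    {"tx": 0,"ty": 0,"tz": -1,"yaw": 0,"claw": 4},
    {"tx": 0,"ty": 0,"tz": 0,"yaw": 0,"claw": 4},
    {"tx": 0,"ty": 0,"tz": 0,"yaw": 0,"claw": 1.2},
    {"tx": 0,"ty": 0,"tz": 0,"yaw": 0,"claw": 1.2},
    {"tx": 0,"ty": 0,"tz": 0,"yaw": 0,"claw": 1.2},
    {"tx": 0,"ty": 0,"tz": 0,"yaw": 0,"claw": 1.2},
  ],
  newtons=60,
)

```text
time_s: 7.35
position: [0.5135, 0.2491, 0.0719]
tool_rot: [[-1.0, 0.006, 0.003], [0.006, 1.0, 0.0], [-0.003, 0.0, -1.0]]
ft_force: [-1.6, -0.5, 7.1]
grip_width: 0.0154
gripper_force: 58.8
```

Call:
servo_tool(
  steps=[
    {"tx": 0,"ty": 0,"tz": 0.5,"yaw": 0,"claw": 1.2},
    {"tx": 0,"ty": 0,"tz": 1,"yaw": 0,"claw": 1.2},
    {"tx": 0,"ty": 0,"tz": 1.5,"yaw": 0,"claw": 1.2},
    {"tx": 0,"ty": 0,"tz": 2,"yaw": 0,"claw": 1.2},
    {"tx": 0,"ty": 0,"tz": 2.5,"yaw": 0,"claw": 1.2},
    {"tx": 0,"ty": 0,"tz": 2.5,"yaw": 0,"claw": 1.2},
    {"tx": 0,"ty": 0,"tz": 2,"yaw": 0,"claw": 1.2},
    {"tx": 0,"ty": 0,"tz": 1,"yaw": 0,"claw": 1.2},
    {"tx": 0,"ty": 0,"tz": 0,"yaw": 0,"claw": 1.2},
  ],
)

```text
time_s: 8.25
position: [0.5131, 0.2491, 0.2017]
tool_rot: [[-1.0, 0.006, 0.003], [0.006, 1.0, 0.001], [-0.003, 0.001, -1.0]]
ft_force: [0.3, 0.1, -2.0]
grip_width: 0.0148
gripper_force: 58.6
```

```bash
python3 - <<'E'
from h import *
im,d=snap("side","s1"); c,f=cam("side");T=np.array(c["T"])
o=env.observe(); p=o["position"]; q=T[:3,:3].T@(p-T[:3,3]); u,v=int(f*q[0]/q[2]+c["cx"]),int(f*q[1]/q[2]+c["cy"])
print(p,u,v)
a=im[max(0,v-60):v+90,max(0,u-75):u+75]
cv2.imwrite("pics/c2.png",cv2.resize(a,(600,600),interpolation=cv2.INTER_CUBIC)[:,:,::-1])
E
```

```text
[0.51267782 0.24902194 0.20040825] 239 108
```

View pics/c2.png

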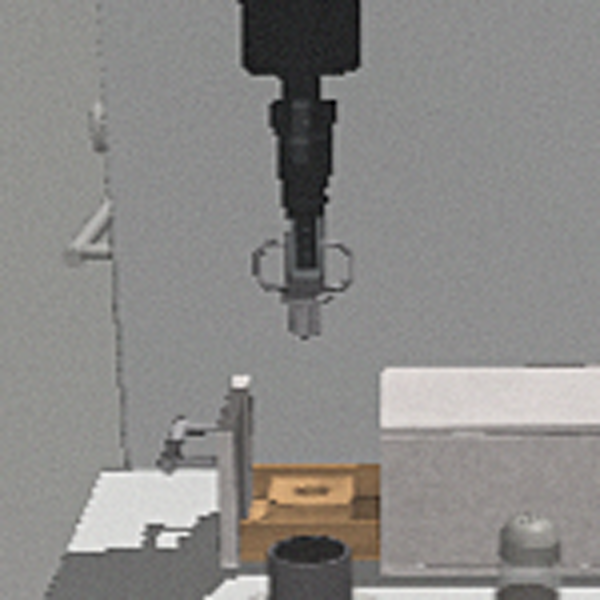

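Beater is held upright, tip at crop (305,338), the drawer holder empty. Moving over the hub.

Call:
servo_tool(
  steps=[
    {"tx": 0,"ty": -2,"tz": 0,"yaw": 2,"claw": 1.2},
    {"tx": 0.1,"ty": -3.5,"tz": 0,"yaw": 2,"claw": 1.2},
    {"tx": 0.1,"ty": -4,"tz": 0,"yaw": 2,"claw": 1.2},
    {"tx": 0.1,"ty": -4,"tz": 0,"yaw": 2,"claw": 1.2},
    {"tx": 0.1,"ty": -4,"tz": 0,"yaw": 2,"claw": 1.2},
    {"tx": 0.1,"ty": -3.4,"tz": 0,"yaw": 2,"claw": 1.2},
    {"tx": 0.1,"ty": -2,"tz": -1,"yaw": 2,"claw": 1.2},
    {"tx": 0.1,"ty": -1,"tz": -1,"yaw": 2,"claw": 1.2},
    {"tx": 0,"ty": 0,"tz": -1,"yaw": 0,"claw": 1.2},
    {"tx": 0,"ty": 0,"tz": 0,"yaw": 0,"claw": 1.2},
    {"tx": 0,"ty": 0,"tz": 0,"yaw": 0,"claw": 1.2},
  ],
)

```text
time_s: 9.4
position: [0.5196, 0.0108, 0.17]
tool_rot: [[-0.963, -0.27, -0.001], [-0.27, 0.963, 0.0], [0.001, 0.001, -1.0]]
ft_force: [0.2, 0.3, -1.9]
grip_width: 0.0148
gripper_force: 58.7
```

```bash
python3 - <<'E'
from h import *
im,d=snap("side","s2"); c,f=cam("side");T=np.array(c["T"])
im2,d2=snap("top","t2")
o=env.observe(); p=o["position"]; q=T[:3,:3].T@(p-T[:3,3]); u,v=int(f*q[0]/q[2]+c["cx"]),int(f*q[1]/q[2]+c["cy"])
print(p,u,v, T[:3,3])
a=im[v-20:v+80,u-50:u+50]
cv2.imwrite("pics/c3.png",cv2.resize(a,(600,600),interpolation=cv2.INTER_CUBIC)[:,:,::-1])
E
```

```text
[0.51990771 0.01071211 0.17060556] 239 145 [ 0.56391183 -0.92381884  0.4343833 ]
```

View pics/c3.png

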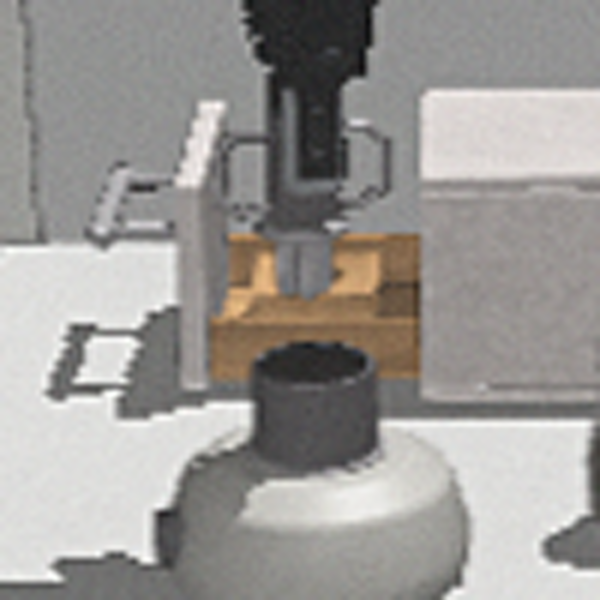

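Foot centre at crop x≈305, hub centre ≈314: the beater needs +2.6 mm in x (matches the off-centre grasp seen from the top). Correct, then descend.

Call:
servo_tool(
  steps=[
    {"tx": 0.26,"ty": 0,"tz": 0,"yaw": 0,"claw": 1.2},
    {"tx": 0,"ty": 0,"tz": -1,"yaw": 0,"claw": 1.2},
    {"tx": 0,"ty": 0,"tz": -0.8,"yaw": 0,"claw": 1.2},
    {"tx": 0,"ty": 0,"tz": -0.5,"yaw": 0,"claw": 1.2},
    {"tx": 0,"ty": 0,"tz": -0.4,"yaw": 0,"claw": 1.2},
    {"tx": 0,"ty": 0,"tz": -0.4,"yaw": 0,"claw": 1.2},
    {"tx": 0,"ty": 0,"tz": -0.3,"yaw": 0,"claw": 1.2},
    {"tx": 0,"ty": 0,"tz": 0,"yaw": 0,"claw": 1.2},
  ],
)

```text
time_s: 10.3
position: [0.5223, 0.01, 0.136]
tool_rot: [[-0.963, -0.27, -0.001], [-0.27, 0.963, 0.0], [0.001, 0.0, -1.0]]
ft_force: [-0.2, -0.4, -1.0]
grip_width: 0.0148
gripper_force: 58.7
```

It is going in freely. Continue.

Call:
servo_tool(
  steps=[
    {"tx": 0,"ty": 0,"tz": -0.3,"yaw": 0,"claw": 1.2},
    {"tx": 0,"ty": 0,"tz": -0.3,"yaw": 0,"claw": 1.2},
    {"tx": 0,"ty": 0,"tz": -0.2,"yaw": 0,"claw": 1.2},
    {"tx": 0,"ty": 0,"tz": -0.2,"yaw": 0,"claw": 1.2},
    {"tx": 0,"ty": 0,"tz": 0,"yaw": 0,"claw": 1.2},
  ],
  newtons=80,
)

```text
time_s: 10.8
position: [0.5224, 0.01, 0.1264]
tool_rot: [[-0.963, -0.27, 0.0], [-0.27, 0.963, -0.0], [-0.0, -0.0, -1.0]]
ft_force: [-0.4, 0.5, 3.6]
grip_width: 0.0146
gripper_force: 79.5
```

Call:
servo_tool(
  steps=[
    {"tx": 0,"ty": 0,"tz": -0.15,"yaw": 0,"claw": 1.2},
    {"tx": 0,"ty": 0,"tz": -0.15,"yaw": 0,"claw": 1.2},
    {"tx": 0,"ty": 0,"tz": -0.1,"yaw": 0,"claw": 1.2},
    {"tx": 0,"ty": 0,"tz": 0,"yaw": 0,"claw": 1.2},
    {"tx": 0,"ty": 0,"tz": 0,"yaw": 0,"claw": 1.2},
  ],
)

```text
time_s: 11.3
position: [0.5225, 0.01, 0.1225]
tool_rot: [[-0.963, -0.27, 0.0], [-0.27, 0.963, -0.0], [-0.0, -0.0, -1.0]]
ft_force: [-1.6, 0.8, 5.0]
grip_width: 0.0147
gripper_force: 79.8
```

Call:
servo_tool(
  steps=[
    {"tx": 0,"ty": 0,"tz": -0.1,"yaw": 0,"claw": 1.2},
    {"tx": 0,"ty": 0,"tz": -0.1,"yaw": 0,"claw": 1.2},
    {"tx": 0,"ty": 0,"tz": 0,"yaw": 0,"claw": 1.2},
  ],
)

```text
time_s: 11.6
position: [0.5225, 0.01, 0.1209]
tool_rot: [[-0.963, -0.27, 0.001], [-0.27, 0.963, -0.0], [-0.001, -0.0, -1.0]]
ft_force: [-1.8, 0.4, 8.9]
grip_width: 0.0148
gripper_force: 80.8
```

Call:
servo_tool(
  steps=[
    {"tx": 0,"ty": 0,"tz": -0.1,"yaw": 0,"claw": 1.2},
    {"tx": 0,"ty": 0,"tz": -0.1,"yaw": 0,"claw": 1.2},
    {"tx": 0,"ty": 0,"tz": 0,"yaw": 0,"claw": 1.2},
    {"tx": 0,"ty": 0,"tz": 0,"yaw": 0,"claw": 1.2},
  ],
)

```text
time_s: 12.0
position: [0.5226, 0.01, 0.1207]
tool_rot: [[-0.963, -0.27, 0.002], [-0.27, 0.963, -0.001], [-0.002, -0.001, -1.0]]
ft_force: [-7.6, 0.8, 26.7]
grip_width: 0.0149
gripper_force: 83.3
```

```bash
python3 - <<'E'
from h import *
im,d=snap("side","s3"); c,f=cam("side");T=np.array(c["T"])
o=env.observe(); p=o["position"]; q=T[:3,:3].T@(p-T[:3,3]); u,v=int(f*q[0]/q[2]+c["cx"]),int(f*q[1]/q[2]+c["cy"])
print(p,o["ft_force"],o["wrist_torque"])
cv2.imwrite("pics/c4.png",cv2.resize(im[v-40:v+60,u-50:u+50],(600,600),interpolation=cv2.INTER_CUBIC)[:,:,::-1])
E
```

```text
[0.52264092 0.01002578 0.12073739] [-8.11781677  0.98199711 26.34500479] [ 0.25486777  1.5855809  -0.02579014]
```

View pics/c4.png

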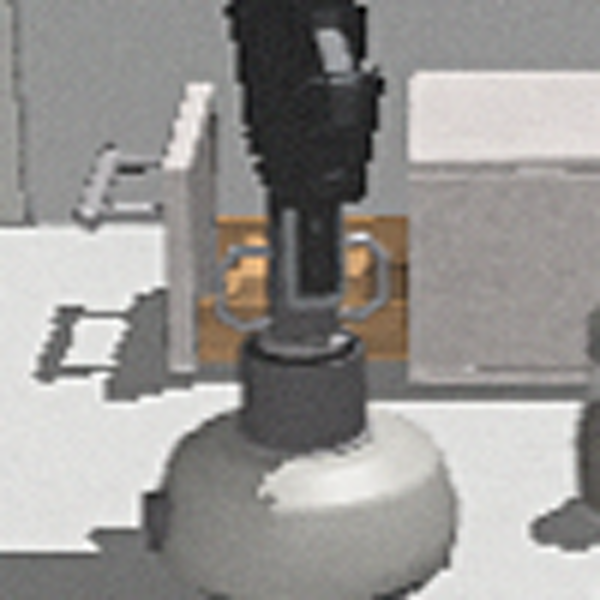

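The collar sits on the hub top at crop (305,348). The last 2 mm commanded only moved the tool 0.2 mm while the force rose to 27 N, so it is hard home. Handing in.

```bash
python3 -c "
from rig import env
print(env.close_job())"
```

```text
the job is handed in; nothing more can be done
None
```

The beater is fitted in the mixer hub with its collar seated and is still gripped and pressed home at about 27 N; the job was handed in at about 12 s, and the mug, salt shaker and dip bowl were not touched.

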